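# Load the full sample flask by heft and slide the tray into its corner

### The arm

A 6-joint arm with a two-finger parallel gripper is mounted at the origin on a cart in front of the work surface, level with it; the furniture and walls round the work are solid. World frame = base frame: x ahead of the robot, y to its left, z up, the work surface at z = 0. Lengths are in mm, angles in rad, forces in N, time in s.
With the tool pointing down it reaches from about 350 to 775 mm from the base axis. Payload 7.3 kg.
Tool frame: the origin (TCP) lies on the centre line of the jaws, within the pads' length; the fingertips stand finger_overhang ahead of it and the grasp point (between the pads) lies 8 mm behind it (finger_overhang is the distance from the TCP to the fingertips, in mm); z points along the fingers, y is the line along which they close (so a half turn about z gives the same grasp; the last joint's range is limited). The gripper opens to 92 mm and grips with 3 to 60 N. Pads are 19 mm wide; open, the fingers measure 130 mm over their backs; the gripper's body (75 mm by 190 mm) begins 47 mm behind the grasp point.
Start: joints at [1.107, 0.342, 1.524, -0, 1.275, -0.146], TCP at [164.036, 498.734, 237.741] pointing down, gripper open.
Joint ranges: [-2.53, 2.53], [-0.77, 2.02], [0.04, 2.7], [-1, 4.14], [0.28, 2.66], [-3.11, 3.11]. Speed limits (rad/s): [2.57, 2.57, 3.14, 3.14, 3.14, 3.14].

### API

Orientations are given as [roll, pitch, yaw] about the fixed x, y, z axes, in that order (R = Rz(yaw) Ry(pitch) Rx(roll)).
In Python, from plant import get_obs, capture, close_job, finger_overhang gives the robot as it stands.
- The arm moves only by the shell command python3 -m inch 'ROWS'. ROWS is JSON, one flat list of numbers, 7 for each row, row after row: the turn, a rotation vector about the tool's x, y, z scaled (see below), then the shift along the tool's x, y, z scaled (see below), then the closure, from -1 (fully open) to 1 (shut). In form: [ax, ay, az, tx, ty, tz, gripper, ax, ay, az, tx, ty, tz, gripper, ...]. A call has 1 to 10 rows; each row shifts and turns the commanded pose from where the row before left it, along the tool's axes as they then stand; what a row does not reach is not made up. The controller multiplies each number of a shift by 0.8 m and each number of a turn by 1.5 rad. A row lasts 1/12 s, in which the tool goes at most 41.7 mm and 7.16 degrees, less where a joint would pass 70% of its speed; a pose out of reach is approached as far as the arm can. A call with a number of a shift or a turn outside -1 to 1 is refused whole. A call with a gripper value outside its range is refused whole. The fingers move at their own pace and stop on an object; the grip force is fixed at half the most. Time passes only in rows, so rows that do not move let the fingers close. It gives the time, the measured TCP pose, the force, the opening and the grip force at its end, in the units of the state.
- get_obs(): the state, without advancing time (a new reading comes with each control period).
- capture(name): name is "scene" or "top"; returns a dict with "image" (400x640x3 uint8, red, green, blue), "mtx" (3x3 intrinsics, pixels), "distortion" ([k1, k2, p1, p2, k3] as OpenCV has them; the pictures are not rectified), "pose" (4x4, takes a point from camera to world coordinates). Camera axes: x right, y up, looking along -z (the intrinsics and any distortion apply to the point x, -y, -z); pixel columns grow to the right and rows downward; lengths in mm; the calibration is good to about 2 mm. A picture is of the moment at which its call begins. There is no depth.
- close_job(): hands the job in; it is judged then, once.
The state is a dict: "time": time; "joint_positions": joint angles; "dq": joint speeds; "tau": joint torques, N m; "tool_pos": TCP position; "tcp_rot": TCP orientation; "contact_force": force on the tool from outside, world axes, zero at the start; "moment": the same for the moment, N m; "grip_width": finger opening in mm; "finger_force": force on a finger pad.
Only numpy, scipy, OpenCV 4.12 (cv2) and the standard library are available. Lean on these libraries where they do the work, as an engineer would, in place of code of your own. Each camera call takes 0.05 s, during which the arm holds its last target. There are 200 camera calls.

### The job

Of the three look-alike white sample flasks standing on the near table to the right of the steel tray (not the row at the back), one is full and the other two are empty: heft them to find the full one and stand it in the tray, leaving the two empty ones standing upright on the table outside the tray. Then push the loaded tray, flat on the table and the same way round as it lies, fully home into the aluminium corner stop, against both bars, with the flask still upright in it; do not disturb the other things standing near.

Things in the scene. Friction and masses are not known exactly. Their poses are not given: they have to be found in the camera images.
- flask_0: one of three white square sample flasks that look the same, grouped right of the tray (not the four at the back): body 50 x 43 mm (its x and y) and 41 mm high, neck 35 x 32 mm up to 64 mm, ribbed white cap 33 mm across from 67 to 87 mm, which is the place to grip from above. Sealed; the fill cannot be seen; an empty one weighs 60 to 90 g, the full one 270 to 370 g. Origin: centre of the underside, z up.
- flask_1: one of three white square sample flasks that look the same, grouped right of the tray (not the four at the back): body 50 x 43 mm (its x and y) and 41 mm high, neck 35 x 32 mm up to 64 mm, ribbed white cap 33 mm across from 67 to 87 mm, which is the place to grip from above. Sealed; the fill cannot be seen; an empty one weighs 60 to 90 g, the full one 270 to 370 g. Origin: centre of the underside, z up.
- flask_2: one of three white square sample flasks that look the same, grouped right of the tray (not the four at the back): body 50 x 43 mm (its x and y) and 41 mm high, neck 35 x 32 mm up to 64 mm, ribbed white cap 33 mm across from 67 to 87 mm, which is the place to grip from above. Sealed; the fill cannot be seen; an empty one weighs 60 to 90 g, the full one 270 to 370 g. Origin: centre of the underside, z up.
- tray: loose open stainless tray, 130 mm (x) by 150 mm (y) outside, 30 mm high, walls and floor 3 mm thick, about 350 g. Origin: centre of the underside. Starts turned at most about 0.2 rad from the world axes; it slides on the table with a drag of a few newtons.
- corner_stop: fixed stop of two aluminium angle bars 24 mm high meeting at a right angle. Origin: the inner corner, on the table. The long bar (360 mm) runs from there along its -y, its inner face looking along its -x to the robot; the short bar (130 mm) runs along its -x, its inner face looking along its -y. Turned at most 0.15 rad from the world axes. A low screwed flange lies outside the bars.
- tray_home (a point): point on the table where the tray's centre lies when the tray is fully home in the corner (65 mm along -x and 75 mm along -y from the inner corner); axes as the stop's: the tray's x lies along its x.
- beaker: bystander: clear beaker, 57 mm wide, 66 mm high. Origin: centre of the underside.
- dropper: bystander: small brown dropper bottle, 31 mm wide, 86 mm high. Origin: centre of the underside.
- slide_pack: bystander: small pack of slides, 78 x 28 x 20 mm. Origin: centre of the underside.
Things that resemble listed ones, but are neither listed nor needed, are in the scene too. Leave any pink or red look-alike of the flask_0 alone.

How it is judged (in metres and radians):
On the way:
1. the full flask alone stands in the tray, let go, before the tray has been pushed home (((contact force between flask_0 and tray above 1.6 N and horizontal distance between flask_0 and tray below 0.05 m and angle between each of flask_0, flask_1, flask_2's own z axis and vertical below 0.1 rad and linear speed of each of flask_0, flask_1, flask_2 below 0.02 m/s and horizontal distance between each of flask_1, flask_2 and tray above 0.07 m and height (world z) of each of flask_1, flask_2 below 0.01 m) or (contact force between flask_1 and tray above 1.6 N and horizontal distance between flask_1 and tray below 0.05 m and angle between each of flask_1, flask_0, flask_2's own z axis and vertical below 0.1 rad and linear speed of each of flask_1, flask_0, flask_2 below 0.02 m/s and horizontal distance between each of flask_0, flask_2 and tray above 0.07 m and height (world z) of each of flask_0, flask_2 below 0.01 m) or (contact force between flask_2 and tray above 1.6 N and horizontal distance between flask_2 and tray below 0.05 m and angle between each of flask_2, flask_0, flask_1's own z axis and vertical below 0.1 rad and linear speed of each of flask_2, flask_0, flask_1 below 0.02 m/s and horizontal distance between each of flask_0, flask_1 and tray above 0.07 m and height (world z) of each of flask_0, flask_1 below 0.01 m)) and horizontal distance between tray and tray_home above 0.03 m and ((horizontal distance between flask_0 and tray below 0.05 m and contact force between flask_0 and the fingers below 0.05 N) or (horizontal distance between flask_1 and tray below 0.05 m and contact force between flask_1 and the fingers below 0.05 N) or (horizontal distance between flask_2 and tray below 0.05 m and contact force between flask_2 and the fingers below 0.05 N))), for 0.2 s.
At the end, for the whole second after the job is handed in: Tray flat, at rest, centre within 6 mm of home, turned under 0.05 rad from the bars; the full flask stands in it (within 50 mm of its centre, tilt under 0.1 rad, pressing over 1.6 N); both empty flasks stand on the table outside the tray, tilt under 0.1 rad (((contact force between flask_0 and tray above 1.6 N and horizontal distance between flask_0 and tray below 0.05 m and angle between each of flask_0, flask_1, flask_2's own z axis and vertical below 0.1 rad and linear speed of each of flask_0, flask_1, flask_2 below 0.02 m/s and horizontal distance between each of flask_1, flask_2 and tray above 0.07 m and height (world z) of each of flask_1, flask_2 below 0.01 m) or (contact force between flask_1 and tray above 1.6 N and horizontal distance between flask_1 and tray below 0.05 m and angle between each of flask_1, flask_0, flask_2's own z axis and vertical below 0.1 rad and linear speed of each of flask_1, flask_0, flask_2 below 0.02 m/s and horizontal distance between each of flask_0, flask_2 and tray above 0.07 m and height (world z) of each of flask_0, flask_2 below 0.01 m) or (contact force between flask_2 and tray above 1.6 N and horizontal distance between flask_2 and tray below 0.05 m and angle between each of flask_2, flask_0, flask_1's own z axis and vertical below 0.1 rad and linear speed of each of flask_2, flask_0, flask_1 below 0.02 m/s and horizontal distance between each of flask_0, flask_1 and tray above 0.07 m and height (world z) of each of flask_0, flask_1 below 0.01 m)) and horizontal distance between tray and tray_home below 0.006 m and angle between the x axis of tray and the x axis of tray_home, either way round below 0.05 rad and height (world z) of tray below 0.005 m and angle between tray's own z axis and vertical below 0.05 rad and linear speed of tray below 0.01 m/s); the robot touches nothing.
It fails at once if the tray is lifted or tipped instead of pushed flat on the table (height (world z) of tray above 0.012 m or angle between tray's own z axis and vertical above 0.15 rad).
It fails at once if a flask is tipped over (angle between any of flask_0, flask_1, flask_2's own z axis and vertical above 0.7 rad).
It fails at once if a bystander (beaker, dropper bottle, slide pack) is shifted by more than 15 mm (distance of any of beaker, dropper, slide_pack from where it was at the start of the episode above 0.015 m).
It also fails if it takes over 72 s, if anything falls off the work surface, if the arm or the gripper's body presses on something with over 40 N, if the wrist force passes 120 N, or if a joint passes its speed limit or range.

## Working session

There is one attempt and no reset: what is moved stays moved. The work goes in short steps, Python scripts to look and compute and a shell command to move; the robot and the scene stay as the last step left them, time stands still between calls to the robot, and variables do not carry over. Pictures are saved under pics/ and viewed, at most 10 in all, crops included, and the job is handed in when it is done.

```bash
ls; mkdir -p pics; python3 - <<'E'
from plant import *
import cv2,pickle
o=get_obs();print(o,finger_overhang)
for n in("scene","top"):
    c=capture(n);pickle.dump(c,open(n+'0.pkl','wb'));cv2.imwrite(f'pics/{n}0.png',c['image'][...,::-1]);print(c['mtx'],c['distortion'],c['pose'])
E
```

```text
pics
{'time': 0.0, 'joint_positions': array([ 1.10699584e+00,  3.42687516e-01,  1.52501466e+00, -1.70586214e-05,
        1.27537368e+00, -1.45962804e-01]), 'dq': array([ 0.0018524 , -0.00121262, -0.00105588,  0.00066212, -0.00015387,
        0.00077556]), 'tau': array([-1.49016258e-03, -4.31244743e+01, -2.44213915e+01,  7.17689632e-02,
        5.60668192e-02, -1.29907166e-04]), 'tool_pos': array([163.86127745, 498.36951135, 237.0640375 ]), 'tcp_rot': array([-3.14012286e+00, -1.99584680e-04,  2.82375980e+00]), 'contact_force': array([-0.59674884, -0.60134421, -0.99088375]), 'moment': array([-0.00162649, -0.0297199 , -0.0483382 ]), 'finger_force': 0.0, 'grip_width': 92.39385414063446} 11.0
[[478.80851224   0.         321.61845881]
 [  0.         478.80851224 198.03112673]
 [  0.           0.           1.        ]] [-0.09990895  0.          0.          0.          0.        ] [[ 7.66108521e-01  4.38171363e-01 -4.70195269e-01 -1.81128623e+02]
 [-6.42547115e-01  5.05632688e-01 -5.75733262e-01 -9.17943552e+02]
 [-1.45237302e-02  7.43196772e-01  6.68915256e-01  1.09734687e+03]
 [ 0.00000000e+00  0.00000000e+00  0.00000000e+00  1.00000000e+00]]
[[417.44437271   0.         325.50043721]
 [  0.         417.44437271 198.32623523]
 [  0.           0.           1.        ]] [0.01633937 0.         0.         0.         0.        ] [[ 1.83301333e-02  9.95716345e-01 -9.06254225e-02  4.61561724e+02]
 [-9.99815140e-01  1.87805779e-02  4.12007523e-03 -1.99509893e+01]
 [ 5.80442405e-03  9.05331480e-02  9.95876527e-01  1.32786667e+03]
 [ 0.00000000e+00  0.00000000e+00  0.00000000e+00  1.00000000e+00]]
```

View pics/scene0.png

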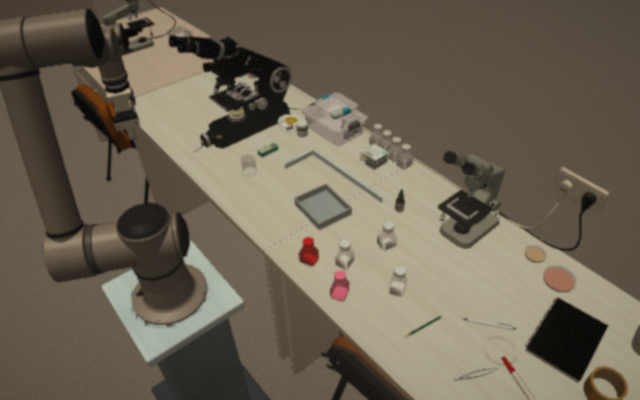

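View pics/top0.png

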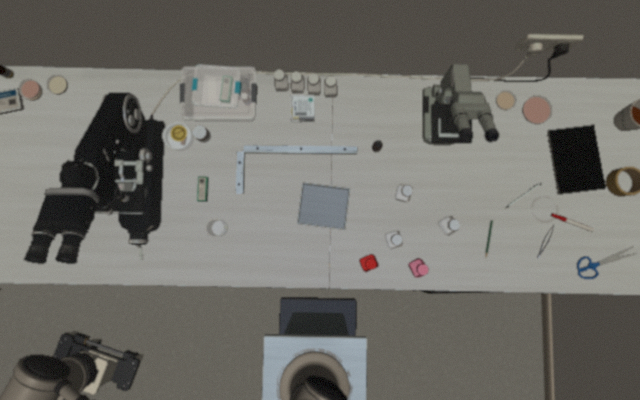

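Candidates for the flasks: the three white ones at scene (345,253), (387,235), (399,280) = top (394,239), (405,192), (450,225). Rejected are the red one at top (369,263), the pink one at (419,267), and the four back-row flasks at (281–330,80–86). By the description I choose the three white ones right of the tray. The tray is at top (324,206), the stop's inner corner near (244,153), beaker (217,228), slides (202,188), dropper (377,146).

```bash
cat > h.py <<'E'
import numpy as np,cv2,pickle
def ray(c,px):
    u=cv2.undistortPoints(np.array([[px]],float),c['mtx'],c['distortion'])[0,0]
    return c['pose'][:3,3],c['pose'][:3,:3]@np.array([u[0],-u[1],-1])
def on(c,px,z):
    o,d=ray(c,px);return o+d*(z-o[2])/d[2]
def proj(c,p):
    q=c['pose'][:3,:3].T@(np.array(p,float)-c['pose'][:3,3])
    return cv2.projectPoints(np.array([[q[0],-q[1],-q[2]]]),np.zeros(3),np.zeros(3),c['mtx'],c['distortion'])[0][0,0]
E
python3 - <<'E'
from h import *
t=pickle.load(open('top0.pkl','rb'));im=t['image'];s=pickle.load(open('scene0.pkl','rb'))
a=cv2.resize(im[125:285,185:465,::-1],None,fx=2.8,fy=2.8,interpolation=cv2.INTER_CUBIC)
b=cv2.resize(s['image'][200:300,290:430,::-1],None,fx=4,fy=4,interpolation=cv2.INTER_CUBIC)
cv2.imwrite('pics/crop_top.png',a);cv2.imwrite('pics/crop_sc.png',b)
E
```

```text
(no output)
```

View pics/crop_top.png

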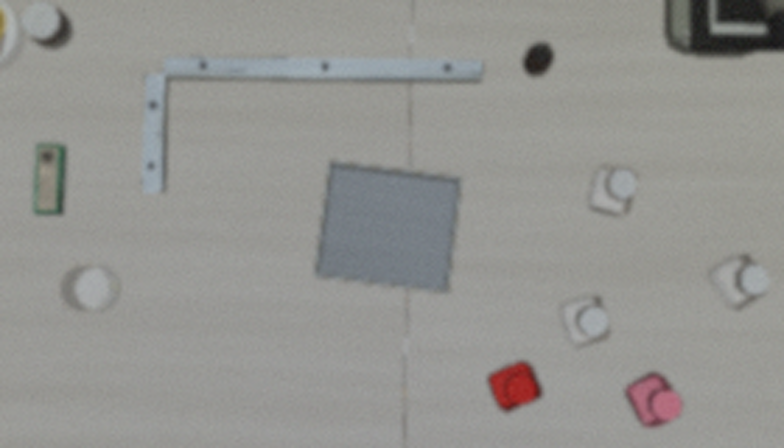

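View pics/crop_sc.png

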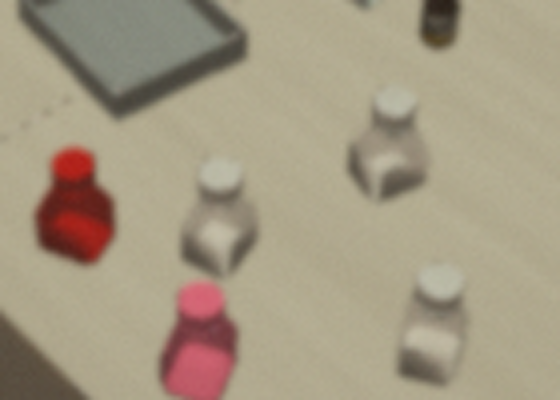

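```bash
python3 - <<'E'
from h import *
t=pickle.load(open('top0.pkl','rb'));s=pickle.load(open('scene0.pkl','rb'))
T=lambda x,y:(185+(x+.5)/2.8-.5,125+(y+.5)/2.8-.5)
S=lambda x,y:(290+(x+.5)/4-.5,200+(y+.5)/4-.5)
np.set_printoptions(precision=1,suppress=True)
for n,a,b in(('A',(592,321),(221,170)),('B',(622,184),(395,98)),('C',(752,280),(440,277)),('red',(515,387),(73,160)),('pink',(665,405),(202,298))):
    print(n,on(t,T(*a),87),on(s,S(*b),87))
g=cv2.cvtColor(t['image'],cv2.COLOR_RGB2HSV)
# tray mask
im=t['image'].astype(int);print('tray px',im[205,322],'table',im[230,270],'bar',im[150,300])
m=((im[...,2]-im[...,0])>5).astype(np.uint8);m=cv2.morphologyEx(m,cv2.MORPH_OPEN,np.ones((3,3)))
cs,_=cv2.findContours(m,cv2.RETR_EXTERNAL,cv2.CHAIN_APPROX_NONE)
for c in cs:
    if cv2.contourArea(c)>300:
        r=cv2.minAreaRect(c);print(r)
        if 290<r[0][0]<350 and 180<r[0][1]<230:
            P=np.array([on(t,p,30) for p in cv2.boxPoints(r)]);print('tray',P,P.mean(0),[np.linalg.norm(P[i]-P[i-1]) for i in range(4)],[np.arctan2(*(P[i]-P[i-1])[[1,0]]) for i in range(4)])
for q in((331,162),(460,179),(447,292),(317,275)):print('rim',on(t,T(*q),30))
for q in((167,77),(300,78),(482,79),(166,100),(165,191)):print('bar',on(t,T(*q),24))
for n,q,z in(('slides',(49,178),20),('beaker',(92,289),66),('dropper',(538,58),86)):print(n,on(t,T(*q),z))
E
```

```text
A [ 456.6 -236.2   87. ] [ 458.2 -236.5   87. ]
B [ 602.9 -267.9   87. ] [ 604.6 -267.1   87. ]
C [ 503.1 -405.7   87. ] [ 504.4 -407.    87. ]
red [ 386.1 -155.4   87. ] [ 384.  -159.6   87. ]
pink [ 370.3 -313.1   87. ] [ 370.3 -314.9   87. ]
tray px [118 126 131] table [154 152 149] bar [138 147 152]
((313.9999694824219, 367.4999694824219), (62.99999237060547, 103.99998474121094), 90.0)
((317.4075012207031, 316.14434814453125), (74.55599975585938, 33.8971061706543), 1.6846843957901)
((588.0, 267.5), (23.0, 22.0), 90.0)
((323.2769775390625, 205.7846221923828), (45.89284896850586, 39.194976806640625), 7.125016689300537)
tray [[503.1  58.4  30. ]
 [625.   46.2  30. ]
 [609.7 -96.7  30. ]
 [488.1 -83.2  30. ]] [556.5 -18.8  30. ] [np.float64(142.41900706315852), np.float64(122.48974485499257), np.float64(143.6461305204234), np.float64(122.41644485510218)] [np.float64(1.465138192050598), np.float64(-0.10021977586901139), np.float64(-1.6769610811294202), np.float64(3.0313520701442966)]
((289.7132568359375, 152.51980590820312), (43.21137619018555, 128.4867706298828), 70.21891784667969)
rim [628.   46.4  30. ]
rim [611.6 -98.2  30. ]
rim [485.4 -85.4  30. ]
rim [501.5  58.9  30. ]
bar [721.9 234.   24. ]
bar [723.7  83.9  24. ]
bar [ 726.6 -121.9   24. ]
bar [695.6 234.2  24. ]
bar [592.5 231.6  24. ]
slides [605.1 362.8  20. ]
beaker [481.  297.9  66. ]
dropper [ 738.1 -177.2   86. ]
```

The close crop confirms the three white flasks. A, B and C have their caps at about (457,-236), (603,-268) and (504,-406). The tray is at (556,-19) with yaw -0.105, and the home point is about (658,159). I'll turn the tool square first, then travel to A.

```bash
python3 -m inch '[0,0,-0.0707,0,0,0,-1, 0,0,-0.0707,0,0,0,-1, 0,0,-0.0707,0,0,0,-1, 0,0,0,-0.035,-0.025,0,-1, 0,0,0,-0.035,-0.025,0,-1, 0,0,0,-0.035,-0.025,0,-1, 0,0,0,-0.035,-0.025,0,-1, 0,0,0,-0.035,-0.025,0,-1, 0,0,0,-0.035,-0.025,0,-1, 0,0,0,-0.035,-0.025,0,-1]'
python3 -m inch '[0,0,0,-0.035,-0.025,0,-1, 0,0,0,-0.035,-0.025,0,-1, 0,0,0,-0.035,-0.025,0,-1, 0,0,0,0,-0.04,0,-0.3, 0,0,0,0,-0.04,0,-0.3, 0,0,0,0,-0.04,0,-0.3, 0,0,0,0,-0.04,0,-0.3, 0,0,0,0,-0.04,0,-0.3, 0,0,0,0,-0.04,0,-0.3, 0,0,0,0,-0.04,0,-0.3]'
python3 -m inch '[0,0,0,0,-0.04,0,-0.3, 0,0,0,0,-0.04,0,-0.3, 0,0,0,0,-0.04,0,-0.3, 0,0,0,0,-0.04,0,-0.3, 0,0,0,0,-0.04,0,-0.3, 0,0,0,0,-0.04,0,-0.3, 0,0,0,0,-0.04,0,-0.3, 0,0,0,0,-0.02,0,-0.3, 0,0,0,0,0,0,-0.3, 0,0,0,0,0,0,-0.3]'
```

```text
time: 0.93
tool_pos: [361.1, 357.5, 237.5]
tcp_rot: [-3.141, -0.001, -3.141]
contact_force: [0.1, 0.5, -0.3]
grip_width: 91.9
finger_force: 0.0
time: 1.77
tool_pos: [443.7, 73.4, 237.5]
tcp_rot: [3.141, -0.001, -3.141]
contact_force: [0.2, -0.7, 1.0]
grip_width: 59.9
finger_force: 0.0
time: 2.6
tool_pos: [443.9, -165.5, 237.2]
tcp_rot: [3.141, -0.001, 3.14]
contact_force: [-0.5, -1.1, -0.3]
grip_width: 59.8
finger_force: 0.0
```

```bash
python3 -m inch '[0,0,0,-0.017,-0.03,0,-0.3, 0,0,0,0,-0.03,0,-0.3, 0,0,0,0,-0.0287,0,-0.3, 0,0,0,0,0,0.035,-0.3, 0,0,0,0,0,0.035,-0.3, 0,0,0,0,0,0.035,-0.3, 0,0,0,0,0,0.035,-0.3, 0,0,0,0,0,0.03,-0.3, 0,0,0,0,0,0.015,-0.3, 0,0,0,0,0,0.014,-0.3]'
python3 -m inch '[0,0,0,0,0,0,-0.3,0,0,0,0,0,0,-0.3]'
```

```text
time: 3.43
tool_pos: [457.5, -233.9, 77.0]
tcp_rot: [3.14, -0.002, -3.14]
contact_force: [0.2, -0.4, 0.4]
grip_width: 59.9
finger_force: 0.0
time: 3.6
tool_pos: [457.9, -234.7, 78.3]
tcp_rot: [3.14, -0.001, -3.14]
contact_force: [0.4, -0.1, 0.2]
grip_width: 59.7
finger_force: 0.0
```

```bash
python3 - <<'E'
from plant import *
import cv2
c=capture('scene');cv2.imwrite('pics/graspA.png',cv2.resize(c['image'][190:310,280:440,::-1],None,fx=4,fy=4))
E
```

```text
(no output)
```

View pics/graspA.png

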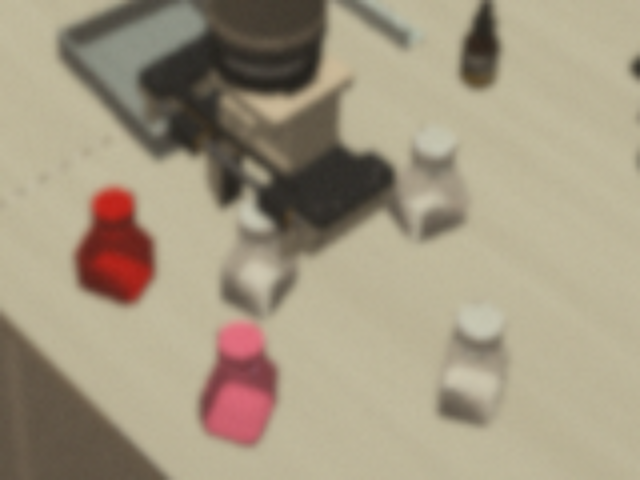

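The cap of A (crop (258,215)) sits between the fingers and nothing else has moved. I'll close, lift 30 mm and weigh it.

```bash
python3 -m inch '[0,0,0,0,0,0,1, 0,0,0,0,0,0,1, 0,0,0,0,0,0,1, 0,0,0,0,0,0,1, 0,0,0,0,0,0,1, 0,0,0,0,0,-0.01,1, 0,0,0,0,0,-0.01,1, 0,0,0,0,0,-0.01,1, 0,0,0,0,0,-0.01,1]'
for i in 1 2 3 4; do python3 -m inch '[0,0,0,0,0,0,1]' | grep -E "contact|width|force|pos"; done; python3 -c "
from plant import *;print(get_obs()['tau'])"
```

```text
time: 4.4
tool_pos: [458.0, -236.2, 111.6]
tcp_rot: [-3.141, 0.001, -3.141]
contact_force: [0.1, 0.3, -1.0]
grip_width: 35.6
finger_force: 28.5
tool_pos: [458.8, -236.8, 112.6]
contact_force: [-0.2, 0.8, 0.6]
grip_width: 35.4
finger_force: 28.5
tool_pos: [458.2, -236.3, 111.3]
contact_force: [0.1, -0.3, -1.0]
grip_width: 35.8
finger_force: 28.5
tool_pos: [457.8, -236.0, 110.5]
contact_force: [-0.3, -0.3, -0.8]
grip_width: 35.5
finger_force: 28.5
tool_pos: [457.7, -235.9, 110.2]
contact_force: [-0.9, 0.6, -0.3]
grip_width: 35.2
finger_force: 28.5
[ 6.44415035e-03 -4.53239930e+01 -2.00342435e+01 -6.58186153e-02
  4.55857313e-02 -6.66878295e-04]
```

A reads about 0.5 N, so it is empty. I'll set it back and go to B.

```bash
python3 -m inch '[0,0,0,0,0,0.015,1, 0,0,0,0,0,0.015,1, 0,0,0,0,0,0.006,1, 0,0,0,0,0,0.004,1, 0,0,0,0,0,0,1, 0,0,0,0,0,0,-0.3, 0,0,0,0,0,0,-0.3, 0,0,0,0,0,0,-0.3, 0,0,0,0,0,-0.02,-0.3, 0,0,0,0,0,-0.03,-0.3]'
python3 -m inch '[0,0,0,0,0,-0.03,-0.3, 0,0,0,-0.03,0,-0.005,-0.3, 0,0,0,-0.04,-0.01,0,-0.3, 0,0,0,-0.04,-0.01,0,-0.3, 0,0,0,-0.04,-0.01,0,-0.3, 0,0,0,-0.03,-0.01,0,-0.3, 0,0,0,0,0,0,-0.3]'
```

```text
time: 5.57
tool_pos: [456.6, -235.3, 117.0]
tcp_rot: [3.138, -0.004, -3.141]
contact_force: [-0.1, -0.9, 0.2]
grip_width: 58.8
finger_force: 0.0
time: 6.15
tool_pos: [605.3, -269.0, 145.5]
tcp_rot: [-3.141, 0.002, -3.14]
contact_force: [-2.0, 0.7, -0.1]
grip_width: 59.8
finger_force: 0.0
```

```bash
python3 -m inch '[0,0,0,0,0,0.03,-0.3, 0,0,0,0,0,0.03,-0.3, 0,0,0,0,0,0.014,-0.3, 0,0,0,0,0,0.01,-0.3, 0,0,0,0,0,0,-0.3, 0,0,0,0,0,0,-0.3]'
python3 -m inch '[0,0,0,0,0,0,1, 0,0,0,0,0,0,1, 0,0,0,0,0,0,1, 0,0,0,0,0,0,1, 0,0,0,0,0,0,1, 0,0,0,0,0,-0.01,1, 0,0,0,0,0,-0.01,1, 0,0,0,0,0,-0.01,1, 0,0,0,0,0,-0.01,1, 0,0,0,0,0,0,1]'
for i in 1 2 3 4; do python3 -m inch '[0,0,0,0,0,0,1]' | grep -E "contact|pos"; done
```

```text
time: 6.65
tool_pos: [602.0, -268.2, 79.9]
tcp_rot: [-3.141, 0.0, -3.141]
contact_force: [-0.4, -0.3, 1.0]
grip_width: 59.5
finger_force: 0.0
time: 7.48
tool_pos: [602.9, -268.6, 113.8]
tcp_rot: [-3.14, 0.003, -3.141]
contact_force: [1.4, -1.3, -1.5]
grip_width: 36.2
finger_force: 26.4
tool_pos: [602.3, -268.2, 112.2]
contact_force: [0.0, -0.2, -2.9]
tool_pos: [601.7, -267.9, 111.1]
contact_force: [-0.2, -0.3, -2.5]
tool_pos: [601.6, -267.9, 110.7]
contact_force: [0.8, 1.0, -3.7]
tool_pos: [601.6, -267.9, 110.7]
contact_force: [-0.5, 0.0, -3.1]
```

B weighs about 3 N, so it is the full one. Carry it to the tray centre.

```bash
python3 -m inch '[0,0,0,0,0,-0.02,1, 0,0,0,0,0,-0.03,1, 0,0,0,0,0.01,-0.03,1, 0,0,0,0.01,0.025,0,1, 0,0,0,0.01,0.035,0,1, 0,0,0,0.01,0.04,0,1, 0,0,0,0.01,0.04,0,1, 0,0,0,0.01,0.04,0,1, 0,0,0,0.0065,0.04,0,1, 0,0,0,0,0.035,0,1]'
python3 -m inch '[0,0,0,0,0.03,0,1, 0,0,0,0,0.016,0,1, 0,0,0,0,0,0,1, 0,0,0,0,0,0,1, 0,0,0,0,0,0,1]'
```

```text
time: 8.65
tool_pos: [555.2, -54.1, 175.2]
tcp_rot: [3.141, -0.001, -3.141]
contact_force: [0.6, -0.7, -2.4]
grip_width: 33.4
finger_force: 29.3
time: 9.07
tool_pos: [556.8, -20.4, 175.2]
tcp_rot: [-3.141, -0.0, 3.141]
contact_force: [-0.1, -0.5, -2.7]
grip_width: 32.7
finger_force: 29.3
```

```bash
python3 -m inch '[0,0,0,0,0,0.025,1, 0,0,0,0,0,0.03,1, 0,0,0,0,0,0.025,1, 0,0,0,0,0,0.015,1, 0,0,0,0,0,0.01,1, 0,0,0,0,0,0.004,1, 0,0,0,0,0,0,1, 0,0,0,0,0,0,1]'
python3 -m inch '[0,0,0,0,0,0.003,1, 0,0,0,0,0,0,1, 0,0,0,0,0,0,1]'
```

```text
time: 9.73
tool_pos: [557.2, -19.9, 88.7]
tcp_rot: [-3.141, 0.001, 3.141]
contact_force: [0.1, 0.9, -3.0]
grip_width: 32.9
finger_force: 29.3
time: 9.98
tool_pos: [556.8, -19.3, 86.2]
tcp_rot: [-3.142, 0.001, -3.141]
contact_force: [0.1, 0.5, -2.7]
grip_width: 32.9
finger_force: 29.3
```

```bash
python3 -m inch '[0,0,0,0,0,0.003,1, 0,0,0,0,0,0,1, 0,0,0,0,0,0,1]'
python3 -m inch '[0,0,0,0,0,0.0015,1, 0,0,0,0,0,0,1, 0,0,0,0,0,0,1]'
```

```text
time: 10.23
tool_pos: [557.1, -19.3, 83.7]
tcp_rot: [-3.141, 0.001, -3.141]
contact_force: [0.7, -0.5, -0.7]
grip_width: 33.0
finger_force: 29.3
time: 10.48
tool_pos: [557.8, -19.2, 83.4]
tcp_rot: [-3.142, 0.003, -3.141]
contact_force: [1.1, 1.3, 5.2]
grip_width: 32.9
finger_force: 29.3
```

Standing in the tray. Release, rise and check with the camera.

```bash
python3 -m inch '[0,0,0,0,0,-0.001,1, 0,0,0,0,0,0,-0.3, 0,0,0,0,0,0,-0.3, 0,0,0,0,0,0,-0.3, 0,0,0,0,0,0,-0.3, 0,0,0,0,0,-0.02,-0.3, 0,0,0,0,0,-0.04,-0.3, 0,0,0,0,0,-0.04,-0.3, 0,0,0,0.034,0,0,-0.3, 0,0,0,0.04,0,0,-0.3]'
python3 -m inch '[0,0,0,0.04,0,0,-0.3, 0,0,0,0.02,0,0,-0.3, 0,0,0,0,0,0,-0.3, 0,0,0,0,0,0,-0.3]'
python3 - <<'E'
from plant import *
import cv2
c=capture('scene');cv2.imwrite('pics/placed.png',cv2.resize(c['image'][150:310,230:440,::-1],None,fx=3.5,fy=3.5))
E
```

```text
time: 11.32
tool_pos: [499.1, -19.7, 164.6]
tcp_rot: [-3.141, 0.006, -3.141]
contact_force: [-0.9, -1.0, -0.2]
grip_width: 59.5
finger_force: 0.0
time: 11.65
tool_pos: [449.6, -19.4, 163.4]
tcp_rot: [-3.141, 0.001, 3.142]
contact_force: [-0.6, 0.6, 0.1]
grip_width: 59.8
finger_force: 0.0
```

View pics/placed.png

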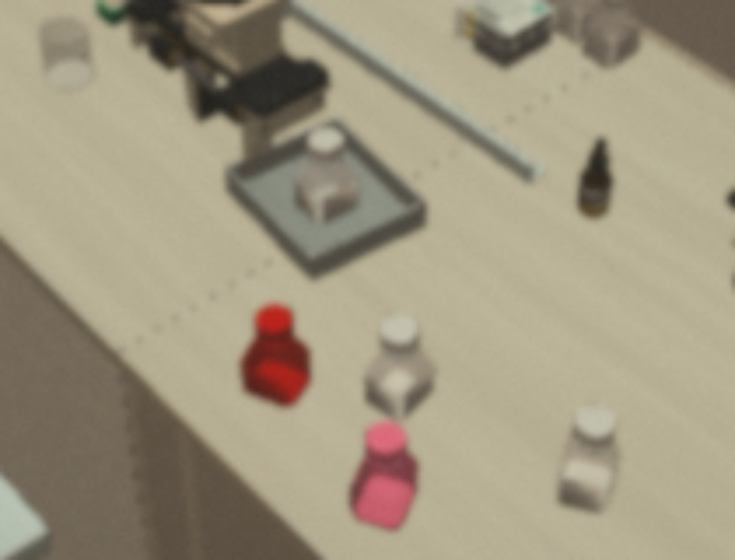

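The flask stands upright in the tray (crop (325,175)) and empties A and C stand on the table. Next I lower behind the -x wall and push +x.

```bash
python3 -m inch '[0,0,0,0,0,0.03,-0.3, 0,0,0,0,0,0.04,-0.3, 0,0,0,0,0,0.04,-0.3, 0,0,0,0,0,0.03,-0.3, 0,0,0,0,0,0.02,-0.3, 0,0,0,0,0,0.017,-0.3, 0,0,0,0,0,0,-0.3, 0,0,0,-0.015,0,0,-0.3, 0,0,0,-0.01,0,0,-0.3]'
python3 -m inch '[0,0,0,-0.006,0,0,-0.3, 0,0,0,-0.006,0,0,-0.3, 0,0,0,-0.006,0,0,-0.3, 0,0,0,-0.006,0,0,-0.3, 0,0,0,-0.006,0,0,-0.3, 0,0,0,-0.006,0,0,-0.3, 0,0,0,-0.006,0,0,-0.3, 0,0,0,-0.006,0,0,-0.3, 0,0,0,-0.006,0,0,-0.3, 0,0,0,-0.006,0,0,-0.3]'
```

```text
time: 12.45
tool_pos: [471.3, -19.5, 21.5]
tcp_rot: [-3.141, 0.001, -3.141]
contact_force: [0.1, -0.6, 1.7]
grip_width: 59.5
finger_force: 0.0
time: 13.28
tool_pos: [517.7, -19.1, 21.3]
tcp_rot: [3.141, -0.0, -3.141]
contact_force: [-4.8, -0.7, 3.6]
grip_width: 59.8
finger_force: 2.5
```

```bash
python3 -m inch '[0,0,0,-0.006,0,0,-0.3, 0,0,0,-0.006,0,0,-0.3, 0,0,0,-0.006,0,0,-0.3, 0,0,0,-0.006,0,0,-0.3, 0,0,0,-0.006,0,0,-0.3, 0,0,0,-0.006,0,0,-0.3, 0,0,0,-0.006,0,0,-0.3, 0,0,0,-0.006,0,0,-0.3, 0,0,0,-0.006,0,0,-0.3, 0,0,0,-0.006,0,0,-0.3]'
python3 -m inch '[0,0,0,-0.003,0,0,-0.3, 0,0,0,-0.003,0,0,-0.3, 0,0,0,-0.003,0,0,-0.3, 0,0,0,-0.003,0,0,-0.3, 0,0,0,0,0,0,-0.3]'
python3 -m inch '[0,0,0,-0.003,0,0,-0.3, 0,0,0,0,0,0,-0.3]'
```

```text
time: 14.12
tool_pos: [565.7, -19.1, 21.4]
tcp_rot: [3.141, -0.0, -3.141]
contact_force: [-4.8, -0.6, 2.3]
grip_width: 59.9
finger_force: 2.5
time: 14.53
tool_pos: [575.7, -19.2, 21.2]
tcp_rot: [3.142, 0.001, -3.141]
contact_force: [-0.5, -0.1, 0.7]
grip_width: 59.9
finger_force: 0.7
time: 14.7
tool_pos: [577.9, -19.2, 21.3]
tcp_rot: [3.142, 0.001, -3.141]
contact_force: [-2.1, 0.1, 0.4]
grip_width: 59.8
finger_force: 1.0
```

```bash
python3 -m inch '[0,0,0,0.02,0,0,-0.3, 0,0,0,0.02,0,0,-0.3, 0,0,0,0,0,-0.03,-0.3, 0,0,0,0,0,-0.04,-0.3, 0,0,0,0,0,-0.04,-0.3, 0,0,0,0,0,-0.04,-0.3, 0,0,0,0,-0.028,-0.027,-0.3, 0,0,0,-0.03,-0.028,0,-0.3, 0,0,0,-0.04,-0.028,0,-0.3, 0,0,0,-0.04,-0.028,0,-0.3]'
python3 -m inch '[0,0,0.08,0,0,0,-0.3, 0,0,0.08,0,0,0,-0.3, 0,0,0.08,0,0,0,-0.3, 0,0,0.08,0,0,0,-0.3, 0,0,0.08,0,0,0,-0.3, 0,0,0.08,0,0,0,-0.3, 0,0,0.08,0,0,0,-0.3, 0,0,0.08,0,0,0,-0.3, 0,0,0.08,0,0,0,-0.3, 0,0,0.08,0,0,0,-0.3]'
python3 -m inch '[0,0,0.08,0,0,0,-0.3, 0,0,0.08,0,0,0,-0.3, 0,0,0.08,0,0,0,-0.3, 0,0,0,0,0,0,-0.3, 0,0,0,0,0,0,-0.3]'
python3 - <<'E'
from plant import *
from h import *
t=capture('top');pickle.dump(t,open('top1.pkl','wb'))
cv2.imwrite('pics/t1.png',cv2.resize(t['image'][115:260,190:430,::-1],None,fx=3.3,fy=3.3,interpolation=cv2.INTER_CUBIC))
E
```

```text
time: 15.53
tool_pos: [635.5, -110.1, 164.8]
tcp_rot: [-3.14, 0.005, -3.141]
contact_force: [0.7, 0.3, -0.0]
grip_width: 59.7
finger_force: 0.0
time: 16.37
tool_pos: [634.5, -109.1, 163.2]
tcp_rot: [3.139, 0.001, 1.936]
contact_force: [0.3, 0.1, 0.2]
grip_width: 60.0
finger_force: 0.0
time: 16.78
tool_pos: [634.1, -109.0, 163.1]
tcp_rot: [3.14, 0.0, 1.585]
contact_force: [-0.4, 1.2, 0.1]
grip_width: 60.0
finger_force: 0.0
```

View pics/t1.png

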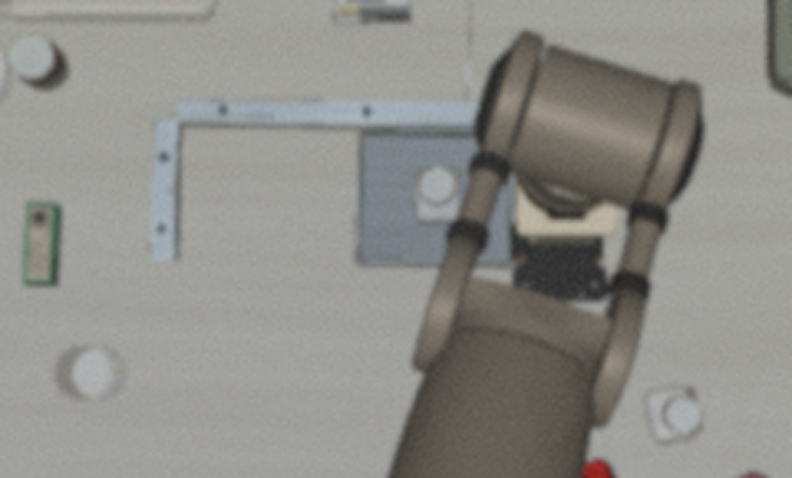

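Tray aligned, its +y edge at crop x≈360 (rows 130–263) with a small gap to the long bar; the flask is upright at (437,185).

```bash
python3 - <<'E'
from h import *
t=pickle.load(open('top1.pkl','rb'))
np.set_printoptions(precision=1,suppress=True)
for q in((361,130),(359,263),(480,132),(180,124),(470,127),(178,260),(437,185)):print(q,on(t,(190+(q[0]+.5)/3.3-.5,115+(q[1]+.5)/3.3-.5),87 if q[0]==437 else 30 if q[1] in(130,263,132) else 24))
E
```

```text
(361, 130) [718.1  60.6  30. ]
(359, 263) [590.5  59.4  30. ]
(480, 132) [718.4 -53.1  30. ]
(180, 124) [721.7 234.4  24. ]
(470, 127) [724.3 -43.5  24. ]
(178, 260) [590.7 231.6  24. ]
(437, 185) [657.5 -13.3  87. ]
```

```bash
python3 -m inch '[0,0,0,0,0,0.03,-0.3, 0,0,0,0,0,0.04,-0.3, 0,0,0,0,0,0.04,-0.3, 0,0,0,0,0,0.03,-0.3, 0,0,0,0,0,0.02,-0.3, 0,0,0,0,0,0.017,-0.3, 0,0,0,0,0,0,-0.3, 0,0,0,0.005,0,0,-0.3, 0,0,0,0.005,0,0,-0.3]'
python3 -m inch '[0,0,0,0.007,0,0,-0.3, 0,0,0,0.007,0,0,-0.3, 0,0,0,0.007,0,0,-0.3, 0,0,0,0.007,0,0,-0.3, 0,0,0,0.007,0,0,-0.3, 0,0,0,0.007,0,0,-0.3, 0,0,0,0.007,0,0,-0.3, 0,0,0,0.007,0,0,-0.3, 0,0,0,0.007,0,0,-0.3, 0,0,0,0.007,0,0,-0.3]'
python3 -m inch '[0,0,0,0.007,0,0,-0.3, 0,0,0,0.007,0,0,-0.3, 0,0,0,0.007,0,0,-0.3, 0,0,0,0.007,0,0,-0.3, 0,0,0,0.007,0,0,-0.3, 0,0,0,0.007,0,0,-0.3, 0,0,0,0.007,0,0,-0.3, 0,0,0,0.007,0,0,-0.3, 0,0,0,0.007,0,0,-0.3, 0,0,0,0.007,0,0,-0.3]'
```

```text
time: 17.58
tool_pos: [634.2, -100.9, 22.4]
tcp_rot: [3.14, 0.0, 1.583]
contact_force: [0.9, -0.1, -0.1]
grip_width: 59.3
finger_force: 0.0
time: 18.42
tool_pos: [632.7, -44.3, 21.3]
tcp_rot: [-3.141, -0.0, 1.582]
contact_force: [0.2, -5.1, 2.7]
grip_width: 59.8
finger_force: 2.4
time: 19.25
tool_pos: [632.0, 11.7, 21.3]
tcp_rot: [-3.141, -0.0, 1.582]
contact_force: [0.5, -4.4, 2.5]
grip_width: 60.0
finger_force: 2.3
```

Good steady push; 62 mm to go.

```bash
python3 -m inch '[0,0,0,0.007,0,0,-0.3, 0,0,0,0.007,0,0,-0.3, 0,0,0,0.007,0,0,-0.3, 0,0,0,0.007,0,0,-0.3, 0,0,0,0.007,0,0,-0.3, 0,0,0,0.007,0,0,-0.3, 0,0,0,0.007,0,0,-0.3, 0,0,0,0.007,0,0,-0.3, 0,0,0,0.006,0,0,-0.3, 0,0,0,0.004,0,0,-0.3]'
python3 -m inch '[0,0,0,0.003,0,0,-0.3, 0,0,0,0.002,0,0,-0.3, 0,0,0,0.002,0,0,-0.3, 0,0,0,0,0,0,-0.3]'
```

```text
time: 20.08
tool_pos: [631.4, 64.7, 21.2]
tcp_rot: [-3.141, -0.0, 1.582]
contact_force: [0.8, -3.7, 1.3]
grip_width: 59.7
finger_force: 2.0
time: 20.42
tool_pos: [631.4, 69.9, 21.3]
tcp_rot: [-3.142, -0.0, 1.582]
contact_force: [-0.6, -2.0, 1.4]
grip_width: 59.7
finger_force: 1.0
```

```bash
python3 -m inch '[0,0,0,0.002,0,0,-0.3, 0,0,0,0.002,0,0,-0.3, 0,0,0,0,0,0,-0.3]' | grep -E "pos|rot|cont"
python3 -m inch '[0,0,0,0.002,0,0,-0.3, 0,0,0,0.001,0,0,-0.3, 0,0,0,0,0,0,-0.3]'| grep -E "pos|rot|cont"
python3 -m inch '[0,0,0,0.001,0,0,-0.3, 0,0,0,0.001,0,0,-0.3, 0,0,0,0,0,0,-0.3]'| grep -E "pos|rot|cont"
```

```text
tool_pos: [631.4, 73.0, 21.3]
tcp_rot: [-3.142, -0.0, 1.582]
contact_force: [-0.0, -2.9, 1.4]
tool_pos: [631.4, 75.4, 21.2]
tcp_rot: [-3.142, -0.0, 1.582]
contact_force: [1.0, -2.6, 0.7]
tool_pos: [631.4, 76.2, 21.3]
tcp_rot: [-3.141, 0.001, 1.582]
contact_force: [0.4, -6.0, 0.3]
```

```bash
python3 -m inch '[0,0,0,0.001,0,0,-0.3, 0,0,0,0.001,0,0,-0.3, 0,0,0,0,0,0,-0.3]' | grep -E "pos|rot|cont"
python3 -m inch '[0,0,0,0.001,0,0,-0.3, 0,0,0,0,0,0,-0.3]'| grep -E "pos|rot|cont"
```

```text
tool_pos: [631.4, 76.2, 21.3]
tcp_rot: [-3.141, 0.003, 1.582]
contact_force: [-0.9, -11.2, 1.0]
tool_pos: [631.4, 76.2, 21.3]
tcp_rot: [-3.141, 0.004, 1.582]
contact_force: [-1.0, -14.3, 0.4]
```

Firmly against the short bar. Now back off and go round to the -x side.

```bash
python3 -m inch '[0,0,0,-0.02,0,0,-0.3, 0,0,0,-0.03,0,0,-0.3, 0,0,0,0,0,-0.03,-0.3, 0,0,0,0,0,-0.04,-0.3, 0,0,0,0,0,-0.04,-0.3, 0,0,0,0,0,-0.04,-0.3, 0,0,0,0,0,-0.027,-0.3, 0,0,0,0.037,-0.024,0,-0.3, 0,0,0,0.037,-0.024,0,-0.3, 0,0,0,0.037,-0.024,0,-0.3]'
python3 -m inch '[0,0,-0.08,0.037,-0.024,0,-0.3, 0,0,-0.08,0,0,0,-0.3, 0,0,-0.08,0,0,0,-0.3, 0,0,-0.08,0,0,0,-0.3, 0,0,-0.08,0,0,0,-0.3, 0,0,-0.08,0,0,0,-0.3, 0,0,-0.08,0,0,0,-0.3, 0,0,-0.08,0,0,0,-0.3, 0,0,-0.08,0,0,0,-0.3, 0,0,-0.08,0,0,0,-0.3]'
python3 -m inch '[0,0,-0.08,0,0,0,-0.3, 0,0,-0.08,0,0,0,-0.3, 0,0,-0.083,0,0,0,-0.3, 0,0,0,0,0,0,-0.3, 0,0,0,0,0,0,-0.3]'
```

```text
time: 22.42
tool_pos: [572.3, 128.6, 163.2]
tcp_rot: [3.141, -0.001, 1.581]
contact_force: [0.4, 0.8, -0.5]
grip_width: 59.5
finger_force: 0.0
time: 23.25
tool_pos: [553.2, 157.5, 162.8]
tcp_rot: [3.141, -0.001, 2.788]
contact_force: [0.0, -0.4, 0.8]
grip_width: 59.6
finger_force: 0.0
time: 23.67
tool_pos: [553.4, 157.2, 162.8]
tcp_rot: [3.141, -0.0, -3.14]
contact_force: [-0.0, -0.1, 1.1]
grip_width: 59.8
finger_force: 0.0
```

```bash
python3 -m inch '[0,0,-0.008,0,0,0.03,-0.3, 0,0,0,0,0,0.04,-0.3, 0,0,0,0,0,0.04,-0.3, 0,0,0,0,0,0.03,-0.3, 0,0,0,0,0,0.02,-0.3, 0,0,0,0,0,0.017,-0.3, 0,0,0,0,0,0,-0.3, 0,0,0,-0.01,0,0,-0.3, 0,0,0,-0.01,0,0,-0.3]'| grep -E "pos|rot|cont"
python3 -m inch '[0,0,0,-0.004,0,0,-0.3, 0,0,0,-0.004,0,0,-0.3, 0,0,0,-0.002,0,0,-0.3, 0,0,0,-0.002,0,0,-0.3, 0,0,0,0,0,0,-0.3]'| grep -E "pos|rot|cont"
python3 -m inch '[0,0,0,-0.002,0,0,-0.3, 0,0,0,-0.001,0,0,-0.3, 0,0,0,0,0,0,-0.3]'| grep -E "pos|rot|cont"
python3 -m inch '[0,0,0,-0.001,0,0,-0.3, 0,0,0,-0.001,0,0,-0.3, 0,0,0,0,0,0,-0.3]'| grep -E "pos|rot|cont"
```

```text
tool_pos: [570.8, 157.2, 22.3]
tcp_rot: [3.141, 0.001, -3.126]
contact_force: [0.9, 0.6, -0.2]
tool_pos: [579.1, 157.0, 22.1]
tcp_rot: [-3.142, -0.001, -3.125]
contact_force: [-3.6, -0.8, 1.7]
tool_pos: [580.2, 157.1, 21.8]
tcp_rot: [-3.141, -0.004, -3.125]
contact_force: [-7.6, -1.0, 6.2]
tool_pos: [580.2, 157.1, 21.8]
tcp_rot: [-3.141, -0.007, -3.125]
contact_force: [-13.3, -0.5, 9.8]
```

Against both bars. Back off, rise clear and check.

```bash
python3 -m inch '[0,0,0,-0.001,0,0,-0.3, 0,0,0,0,0,0,-0.3, 0,0,0,0.01,0,0,-0.3, 0,0,0,0.03,0,0,-0.3, 0,0,0,0.03,0,0,-0.3, 0,0,0,0,0,-0.03,-0.3, 0,0,0,0,0,-0.04,-0.3, 0,0,0,0,0,-0.04,-0.3, 0,0,0,0,0,-0.04,-0.3, 0,0,0,0,-0.04,-0.03,-0.3]'
python3 -m inch '[0,0,0,0,-0.04,0,-0.3, 0,0,0,0,-0.04,0,-0.3, 0,0,0,0,-0.04,0,-0.3, 0,0,0,0,-0.04,0,-0.3, 0,0,0,0,-0.04,0,-0.3, 0,0,0,0,-0.04,0,-0.3, 0,0,0,0,0,0,-0.3, 0,0,0,0,0,0,-0.3]'|grep pos
python3 - <<'E'
from plant import *
from h import *
t=capture('top');pickle.dump(t,open('top2.pkl','wb'));s=capture('scene')
a=cv2.resize(t['image'][130:220,180:310,::-1],None,fx=4,fy=4,interpolation=cv2.INTER_CUBIC)
b=cv2.resize(s['image'][130:230,220:350,::-1],None,fx=4,fy=4,interpolation=cv2.INTER_CUBIC)
b=b[:200];c=cv2.resize(s['image'][120:300,220:430,::-1],(520,230))
cv2.imwrite('pics/t2.png',np.vstack([a,c]))
E
```

```text
time: 26.17
tool_pos: [530.0, 127.8, 169.0]
tcp_rot: [3.139, 0.006, -3.121]
contact_force: [0.7, -0.0, 0.2]
grip_width: 59.5
finger_force: 0.0
tool_pos: [532.4, -69.3, 165.9]
```

View pics/t2.png

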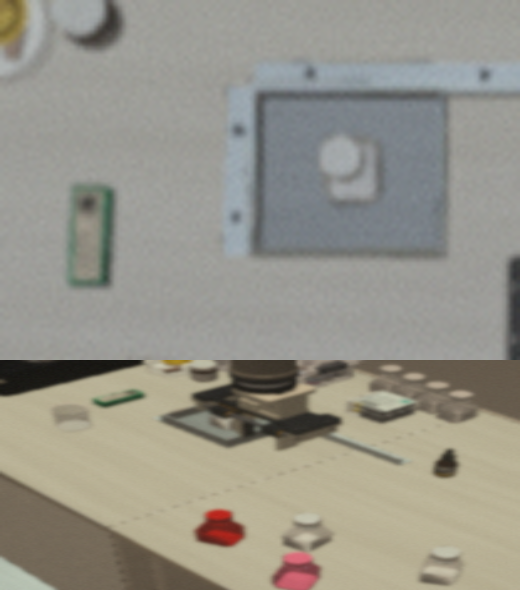

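The tray sits flush against both bars (top crop corner (258,92)), the flask is upright near its centre (345,170), both empties are standing and the bystanders are untouched. Handing in.

```bash
python3 -c "
from plant import *;print(close_job())"
```

```text
the job is handed in; nothing more can be done
None
```

The job is handed in: the full flask (about 3 N when hefted) stands upright in the tray, and the tray is pushed home against both bars. In the last pictures both other flasks were still standing on the table and the bystanders looked undisturbed. I hefted only one of those two (about 0.5 N, empty) and took the third to be empty. The arm finished at about 27 s of the 72 s, and the hand-in gave no verdict.

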